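Close up the chip row and cover the glaze pots

ROBOT

A 7-joint arm with a two-finger parallel gripper is mounted at the origin on the work surface. World frame = base frame: x ahead of the robot, y to its left, z up, the work surface at z = 0. Lengths are in m, angles in degrees, forces in N, time in s.
With the tool pointing down it reaches from about 0.425 to 0.825 m from the base axis. Payload 3.6 kg.
Tool frame: the origin (TCP) lies on the centre line of the jaws, within the pads' length; the fingertips stand 25 mm ahead of it and the grasp point (between the pads) lies 6 mm ahead of it; z points along the fingers, y is the line along which they close (so a half turn about z gives the same grasp; the last joint's range is limited). The gripper opens to 85 mm and grips with 20 to 120 N. Pads are 22 mm wide; open, the fingers measure 114 mm over their backs; the gripper's body (76 mm by 85 mm) begins 54 mm behind the grasp point. The pads swing forward as they close: fully open they stand 13 mm farther back than shut.
Start: joints at [-66.033, 35.231, -0.722, 81.555, 0.464, 63.22, -2.315], TCP at [0.28, 0.587, 0.256] pointing down, gripper open.
Joint ranges: [-178.69, 178.69], [-17.37, 117.87], [-77.05, 75.6], [15.02, 138.74], [-78.02, 258.01], [0.78, 113.62], [-162.83, 162.83]. Speed limits (degrees/s): [159.86, 159.86, 180, 180, 180, 180, 180].

INTERFACE

Orientations are given as [roll, pitch, yaw] about the fixed x, y, z axes, in that order (R = Rz(yaw) Ry(pitch) Rx(roll)).
In Python, from plant import robot gives the robot as it stands.
- The arm moves only by the tool carry_out, never from a script. Its argument "targets" is a list of rows, each a list of 3 entries, a list of its own where there are three numbers: the turn, a rotation vector about the world's x, y, z scaled (see below), then the shift along the world's x, y, z scaled (see below), then the opening, from -1 (shut) to 1 (fully open). A call has 1 to 10 rows; each row is the pose to reach, as a shift and turn from the pose commanded when the call began; what a row does not reach only later rows make up. The controller multiplies each number of a shift by 100 cm and each number of a turn by 90 degrees. A row lasts 1/8 s, in which the tool goes at most 62.5 mm and 10.7 degrees, less where a joint would pass 70% of its speed; a pose out of reach is approached as far as the arm can. A call with a number of a shift or a turn outside -1 to 1 is refused whole. A call with a gripper value outside its range is refused whole. The fingers move at their own pace and stop on an object; "squeeze" is the grip in N (left out, the last holds). Time passes only in rows, so rows that repeat a pose let the fingers close. It gives the time, the measured TCP pose, the force, the opening and the grip force at its end, in the units of the state.
- robot.observe(): the state, without advancing time (a new reading comes with each control period).
- robot.grab_frame(name): name is "scene" or "top" or "wrist"; returns a dict with "img" (400x640x3 uint8, red, green, blue), "depth" (400x640 float32, m along the optical axis (not along the pixel's ray), 0 where there is no reading), "camera_matrix" (3x3 intrinsics, pixels), "k1" (the pictures are not rectified: a ray, as slopes to the right and down, at radius r is drawn at 1 + k1 r^2 times it, then the intrinsics apply), "rvec" (rotation vector, rad) and "tvec" (3), from world to camera coordinates, as OpenCV has them. Camera axes: x right, y down, z forward; pixel columns grow to the right and rows downward; lengths in m; the calibration is good to about 2 mm. A picture is of the moment at which its call begins.
- robot.job_done(): hands the job in; it is judged then, once.
The state is a dict: "time_s": time; "joints": joint angles; "joint_vel": joint speeds; "joint_torque": joint torques, N m; "tcp_pos": TCP position; "eef_rot": TCP orientation; "force": force on the tool from outside, world axes, zero at the start; "moment": the same for the moment, N m; "grip_width": opening from 0.0 (shut) to 1.0 (fully open); "grip_force": force on a finger pad.
Only numpy, scipy, OpenCV 4.12 (cv2) and the standard library are available. Lean on these libraries where they do the work, as an engineer would, in place of code of your own. Each camera call takes 0.05 s, during which the arm holds its last target. There are 200 camera calls.

TASK

Finish this sample run on the paint bench: lay all the sample chips, painted face up, on the carrier board as one straight row between the blue tape lines, butted flush end to end (their 55 mm edges touching) against the metal stop, and close the row with the aluminium end bar butted flush against the last chip. Put the lids on both glaze pots, brown on brown and teal on teal, each seated level; do not tip a pot, and leave everything else on the bench where it is.

Things in the scene. Friction and masses are not known exactly. Their poses are not given: they have to be found in the camera images.
- chip1: Loose sample chip: flat wood, 55 mm (x) by 70 mm (y) by 14 mm thick, 60 g, top painted teal with a brown and a dark brown patch, underside bare wood. Origin: centre of its underside; z up through the painted face. 3 or 4 of chip1..chip4 are present (None from the start: absent). Starts flat on the table, yaw within 0.4 rad of 0.
- chip2: Loose sample chip: flat wood, 55 mm (x) by 70 mm (y) by 14 mm thick, 60 g, top painted teal with a brown half and a teal corner, underside bare wood. Origin: centre of its underside; z up through the painted face. 3 or 4 of chip1..chip4 are present (None from the start: absent). Starts flat on the table, yaw within 0.4 rad of 0.
- chip3: Loose sample chip: flat wood, 55 mm (x) by 70 mm (y) by 14 mm thick, 60 g, top painted teal with dark brown and brown strips, underside bare wood. Origin: centre of its underside; z up through the painted face. 3 or 4 of chip1..chip4 are present (None from the start: absent). Starts flat on the table, yaw within 0.4 rad of 0.
- chip4: Loose sample chip: flat wood, 55 mm (x) by 70 mm (y) by 14 mm thick, 60 g, top painted teal with a brown strip with a dark brown patch, underside bare wood. Origin: centre of its underside; z up through the painted face. 3 or 4 of chip1..chip4 are present (None from the start: absent). Starts flat on the table, yaw within 0.4 rad of 0.
- board: Fixed plywood carrier board, 100 mm (x) by 400 mm (y) by 8 mm thick. Origin: centre of its underside. At its -y end an aluminium stop bar 90 mm (x) by 18 mm (y) rises 16 mm above the board. Two blue tape lines along y, inner edges 65 mm apart, mark a lane centred on the board's y axis. Turned up to 0.1 rad on the table.
- board_stop (a point): Where the chip row begins: point on the board's top face, on the lane's centre line, at the inner (+y) face of the stop bar. Axes as the board's: y along the lane away from the stop, x across it, z up. A chip against the stop has its origin 35 mm along y, the next one touching it 70 mm further, and so on.
- end_bar: Loose aluminium end bar with an orange mark on top, 60 mm (x) by 25 mm (y) by 14 mm high, 60 g. Origin: centre of its underside. It closes the row: its 60 mm long side against the last chip, so its origin is 47.5 mm beyond that chip's. Starts flat on the table, yaw within 0.4 rad of 0.
- pot_brown: Open white plastic glaze pot with a brown colour band and brown paint visible inside, 60 mm tall, 80 mm across at the rim, 74 mm at the foot, wall 4 mm (mouth 72 mm), 400 g, loose, standing on the table. Origin: centre of its underside.
- pot_brown_rim (a point): Centre of the mouth of the brown pot, at rim height (60 mm above its underside); z up.
- lid_brown: Loose brown pot lid, 60 g: disc 88 mm across, under it a centring plug 66 mm across (loose in the 72 mm mouth), on top a round upright grip knob 22 mm across. Origin: centre of the plug's underside, z up; plug 0 to 5 mm, disc 5 to 10, knob 10 to 34 mm above it. Starts plug down on the table. Seated: disc on the rim, origin 5 mm below the rim.
- pot_teal: Open white plastic glaze pot with a teal colour band and teal paint visible inside, 60 mm tall, 80 mm across at the rim, 74 mm at the foot, wall 4 mm (mouth 72 mm), 400 g, loose, standing on the table. Origin: centre of its underside.
- pot_teal_rim (a point): Centre of the mouth of the teal pot, at rim height (60 mm above its underside); z up.
- lid_teal: Loose teal pot lid, 60 g: disc 88 mm across, under it a centring plug 66 mm across (loose in the 72 mm mouth), on top a round upright grip knob 22 mm across. Origin: centre of the plug's underside, z up; plug 0 to 5 mm, disc 5 to 10, knob 10 to 34 mm above it. Starts plug down on the table. Seated: disc on the rim, origin 5 mm below the rim.
- sponge1: Bystander, to be left alone: cream sponge block, 85 x 65 x 35 mm. Origin at its underside.
- sponge2: Bystander, to be left alone: cream sponge block, 85 x 65 x 35 mm. Origin at its underside.
- tape_roll: Bystander, to be left alone: roll of blue masking tape lying flat, 90 mm across, 25 mm high. Origin at its underside.
- brush: Bystander, to be left alone: paint brush lying on the table, about 200 mm long. Origin at its underside.
- stirrer: Bystander, to be left alone: flat wooden stirring stick, 220 x 22 x 5 mm. Origin at its underside.
- tin: Bystander, to be left alone: small closed grey tin, 56 mm across, 70 mm tall. Origin at its underside.
There are look-alikes about, which are no part of the job. Leave any purple look-alike of the chip2 alone.

How it is judged (in metres and radians):
At the end, for the whole second after the job is handed in: Chips and bar flat, 6 mm from lane centre and 0.05 rad from square at most; gap to the stop under 3 mm, 1.5 mm more per further chip, 3 mm before the end bar. Each lid on the pot of its colour, level to 0.05 rad, centred to 6 mm, disc within 2 mm of the rim. Pots upright, all at rest (x of chip1 in the frame of board_stop between -0.006 and 0.006 m and z of chip1 in the frame of board_stop between -0.003 and 0.003 m and angle between each of chip1, chip2, chip3, chip4, end_bar, lid_brown, pot_brown, lid_teal, pot_teal's own z axis and vertical below 0.05 rad and angle between the y axis of each of chip1, chip2, chip3, chip4, end_bar and the y axis of board, either way round below 0.05 rad and linear speed of each of chip1, chip2, chip3, chip4, end_bar, lid_brown, lid_teal below 0.01 m/s and (y of chip1 in the frame of board_stop between 0.032 and 0.038 m or y of chip1 in the frame of board_stop between 0.102 and 0.1095 m or y of chip1 in the frame of board_stop between 0.172 and 0.181 m or y of chip1 in the frame of board_stop between 0.242 and 0.2525 m) and x of chip2 in the frame of board_stop between -0.006 and 0.006 m and z of chip2 in the frame of board_stop between -0.003 and 0.003 m and (y of chip2 in the frame of board_stop between 0.032 and 0.038 m or y of chip2 in the frame of board_stop between 0.102 and 0.1095 m or y of chip2 in the frame of board_stop between 0.172 and 0.181 m or y of chip2 in the frame of board_stop between 0.242 and 0.2525 m) and x of chip3 in the frame of board_stop between -0.006 and 0.006 m and z of chip3 in the frame of board_stop between -0.003 and 0.003 m and (y of chip3 in the frame of board_stop between 0.032 and 0.038 m or y of chip3 in the frame of board_stop between 0.102 and 0.1095 m or y of chip3 in the frame of board_stop between 0.172 and 0.181 m or y of chip3 in the frame of board_stop between 0.242 and 0.2525 m) and x of chip4 in the frame of board_stop between -0.006 and 0.006 m and z of chip4 in the frame of board_stop between -0.003 and 0.003 m and (y of chip4 in the frame of board_stop between 0.032 and 0.038 m or y of chip4 in the frame of board_stop between 0.102 and 0.1095 m or y of chip4 in the frame of board_stop between 0.172 and 0.181 m or y of chip4 in the frame of board_stop between 0.242 and 0.2525 m) and (y of chip1 in the frame of board_stop between 0.032 and 0.038 m or y of chip2 in the frame of board_stop between 0.032 and 0.038 m or y of chip3 in the frame of board_stop between 0.032 and 0.038 m or y of chip4 in the frame of board_stop between 0.032 and 0.038 m) and (y of chip1 in the frame of board_stop between 0.102 and 0.1095 m or y of chip2 in the frame of board_stop between 0.102 and 0.1095 m or y of chip3 in the frame of board_stop between 0.102 and 0.1095 m or y of chip4 in the frame of board_stop between 0.102 and 0.1095 m) and (y of chip1 in the frame of board_stop between 0.172 and 0.181 m or y of chip2 in the frame of board_stop between 0.172 and 0.181 m or y of chip3 in the frame of board_stop between 0.172 and 0.181 m or y of chip4 in the frame of board_stop between 0.172 and 0.181 m) and x of end_bar in the frame of board_stop between -0.006 and 0.006 m and z of end_bar in the frame of board_stop between -0.003 and 0.003 m and y of end_bar in the frame of board_stop between 0.21 and 0.302 m and (horizontal distance between end_bar and chip1 below 0.051 m or horizontal distance between end_bar and chip2 below 0.051 m or horizontal distance between end_bar and chip3 below 0.051 m or horizontal distance between end_bar and chip4 below 0.051 m) and horizontal distance between lid_brown and pot_brown_rim below 0.006 m and z of lid_brown in the frame of pot_brown_rim between -0.008 and -0.003 m and height (world z) of each of pot_brown, pot_teal below 0.004 m and horizontal distance between lid_teal and pot_teal_rim below 0.006 m and z of lid_teal in the frame of pot_teal_rim between -0.008 and -0.003 m); the robot touches nothing.
It fails at once if a pot is tipped over 0.4 rad (angle between any of pot_brown, pot_teal's own z axis and vertical above 0.4 rad).
It fails at once if a bystander (sponge, tape roll, brush, stirring stick, tin) is moved more than 50 mm (distance of any of sponge1, sponge2, tape_roll, brush, stirrer, tin from where it was at the start of the episode above 0.05 m).
Of chip1, chip2, chip3, chip4 only 3 to 4 are there at a start; the rules pass over those that are not, and their reading is None.
At some moment in a run one of chip1, chip2, chip3, chip4 may be knocked a few centimetres aside while the robot is not near it.
Once in a run the grip may slacken for a moment while it holds something.
It also fails if it takes over 210 s, if anything falls off the work surface, if the arm or the gripper's body presses on something with over 40 N, if the wrist force passes 120 N, or if a joint passes its speed limit or range.

## Working session

There is one attempt and no reset: what is moved stays moved. The work goes in short steps, Python scripts to look and compute and a tool call to move; the robot and the scene stay as the last step left them, time stands still between calls to the robot, and variables do not carry over. Pictures are saved under pics/ and viewed, at most 14 in all, crops included, and the job is handed in when it is done.

Besides the shell and the picture viewer there is one more tool, called by a JSON object that holds its "api" and its "payload". carry_out: Moves the arm, as the interface text tells. Its arguments: {"type":"object","properties":{"targets":{"type":"array","items":{"type":"array"}},"squeeze":{"type":"number"}},"required":["targets"]}

```bash
mkdir -p pics; ls; cat > h.py <<'E'
import numpy as np, cv2
from plant import robot
def grab(n, save=None):
    f=robot.grab_frame(n)
    if save: cv2.imwrite('pics/'+save, cv2.cvtColor(f['img'],cv2.COLOR_RGB2BGR))
    return f
def rays(f,uv):
    K=f['camera_matrix'];uv=np.atleast_2d(np.asarray(uv,float))
    d=np.c_[(uv[:,0]-K[0,2])/K[0,0],(uv[:,1]-K[1,2])/K[1,1]]
    s=d.copy()
    for _ in range(20): s=d/(1+f['k1']*(s**2).sum(1,keepdims=True))
    return np.c_[s,np.ones(len(s))]
def RT(f): return cv2.Rodrigues(np.asarray(f['rvec'],float))[0],np.asarray(f['tvec'],float).reshape(3)
def at_z(f,uv,z):
    R,t=RT(f);r=rays(f,uv)@R;c=-R.T@t
    return c+r*((z-c[2])/r[:,2])[:,None]
def cloud(f):
    R,t=RT(f);h,w=f['depth'].shape
    vv,uu=np.mgrid[:h,:w];r=rays(f,np.c_[uu.ravel(),vv.ravel()])
    P=(r*f['depth'].reshape(-1,1)-t)@R
    P[f['depth'].ravel()<=0]=np.nan
    return P.reshape(h,w,3)
E
python3 - <<'E'
from h import *
for n in('top','scene'):
    f=grab(n,n+'0.png');R,t=RT(f);print(n,-R.T@t,R[2],f['camera_matrix'].tolist(),f['k1'])
o=robot.observe();print({k:np.round(v,3) for k,v in o.items()})
E
```

```text
pics
top [0.49539388 0.00503953 1.38915786] [ 0.06249385 -0.00987945 -0.99799645] [[494.01950052415845, 0.0, 311.5794565187192], [0.0, 494.01950052415845, 194.7733919257558], [0.0, 0.0, 1.0]] 0.05158621559851839
scene [ 1.53658353 -0.41128264  1.05920547] [-0.67036957  0.29420236 -0.68121187] [[456.2968581011354, 0.0, 317.2803721415693], [0.0, 456.2968581011354, 194.83712179952067], [0.0, 0.0, 1.0]] -0.058691081303898905
{'time_s': np.float64(0.1), 'joints': array([-66.032,  35.284,  -0.723,  81.631,   0.464,  63.222,  -2.314]), 'joint_vel': array([ 0.004, -0.051,  0.119, -0.225,  0.03 , -0.009, -0.063]), 'joint_torque': array([ 2.0000e-03, -4.7038e+01,  2.6000e-01, -1.7157e+01,  1.0000e-02,
        6.0000e-03,  0.0000e+00]), 'tcp_pos': array([0.279, 0.586, 0.255]), 'eef_rot': array([-1.79866e+02,  1.00000e-03,  1.54518e+02]), 'force': array([-0.512,  0.699,  0.331]), 'moment': array([ 0.017, -0.006, -0.094]), 'grip_force': np.float64(0.0), 'grip_width': np.float64(1.0)}
```

View pics/top0.png

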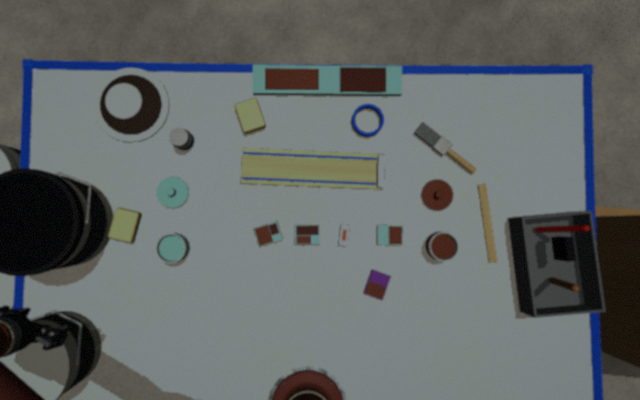

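View pics/scene0.png

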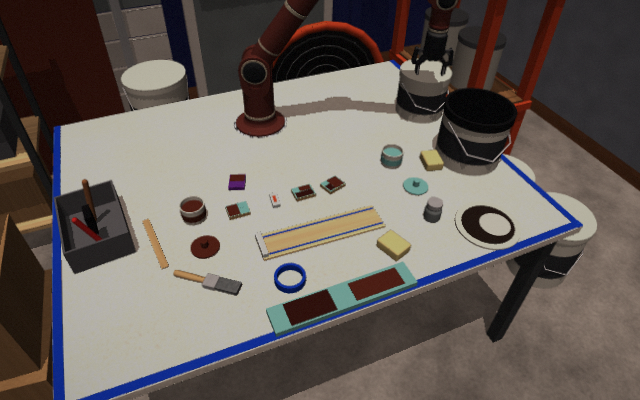

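The top view shows three sample chips at (268,234), (307,235) and (390,235), and the end bar at (344,235). The brown pot is at (442,247) with its lid at (437,195). The teal pot is at (172,248) with its lid at (172,192). The board runs from (241,168) to (383,170), with the stop at the right end.

Possible mix-ups:
- **Chips:** the purple look-alike at (377,284) and the large painted board at (327,79). I'll leave both.
- **Lids:** the white and dark disc at (133,103), the tin at (181,139) and the tape roll at (367,120). I'll leave these too.

```bash
cat > seg.py <<'E'
from h import *
import sys
def tops(f,roi=(100,110,500,310),zlo=.006):
    """components standing proud of table; rect of top face from pixels, reprojected at median top height"""
    P=cloud(f);x0,y0,x1,y1=roi
    m=np.zeros(P.shape[:2],np.uint8);m[y0:y1,x0:x1]=(P[y0:y1,x0:x1,2]>zlo)
    n,l,s,c=cv2.connectedComponentsWithStats(m,connectivity=4)
    for i in range(1,n):
        if s[i,4]<60: continue
        q=P[l==i];z=np.nanmedian(q[:,2]);q=q[np.abs(q[:,2]-z)<.005]
        (cx,cy),(w,h),a=cv2.minAreaRect((q[:,:2]*1000).astype(np.float32))
        print(np.round(c[i]),s[i,4],'mean',np.round(q.mean(0)*1e3,1),'rect',np.round([cx,cy,w,h,a],1))
E
python3 - <<'E'
from seg import *
f=grab('top');tops(f)
P=cloud(f);t=P[300:330,200:260].reshape(-1,3);print('table',np.nanmean(t[:,2]),np.nanstd(t[:,2]))
g=cv2.cvtColor(f['img'],cv2.COLOR_RGB2BGR)[140:300,228:428]
cv2.imwrite('pics/crop1.png',cv2.resize(cv2.convertScaleAbs(g,alpha=1.5),None,fx=3.7,fy=3.7,interpolation=cv2.INTER_CUBIC))
E
```

```text
[131. 123.] 1133 mean [778.8 496.    8.9] rect [772.7 491.5  88.4 181.6   0.9]
[251. 120.] 517 mean [788.4 162.2  34.9] rect [792.6 161.2  64.8  64.5  17.8]
[367. 124.] 267 mean [ 780.7 -162.6   24.3] rect [ 784.3 -163.7   71.3   87.4    1.1]
[441. 145.] 819 mean [ 724.7 -368.2   17.9] rect [ 715.  -384.4  199.3   42.9   53.5]
[181. 138.] 444 mean [731.9 349.4  70. ] rect [732.2 349.4  48.   49.4  45.2]
[312. 168.] 3966 mean [6.575e+02 6.000e-01 9.100e+00] rect [656.6  -9.  397.9 102.8  88.2]
[172. 192.] 764 mean [587.8 377.9  10.8] rect [5.883e+02 3.794e+02 8.630e+01 8.970e+01 5.000e-01]
[437. 194.] 728 mean [ 585.7 -358.8   10.1] rect [ 5.863e+02 -3.595e+02  8.440e+01  8.950e+01  1.000e-01]
[117. 223.] 1388 mean [496.2 505.6  35.2] rect [505.9 512.4 137.3  98.4   1.6]
[267. 233.] 505 mean [474.3 112.4  14.6] rect [473.8 113.2  54.5  69.8  17.4]
[307. 234.] 497 mean [473.8   3.9  14.5] rect [4.738e+02 3.500e+00 5.270e+01 6.680e+01 3.000e-01]
[344. 234.] 197 mean [471.3 -98.3  13.9] rect [471.9 -98.2  25.   59.5  83.3]
[389. 235.] 495 mean [ 472.7 -223.7   14.1] rect [ 4.724e+02 -2.241e+02  5.270e+01  6.790e+01  2.000e-01]
[442. 246.] 841 mean [ 442.8 -364.    44.8] rect [ 4.430e+02 -3.607e+02  7.010e+01  7.620e+01  4.000e-01]
[172. 248.] 853 mean [434.9 367.8  45.4] rect [434.1 365.3  76.7  73.1  84.5]
[376. 284.] 547 mean [ 335.5 -188.9   14. ] rect [ 335.4 -189.2   56.7   72.6   71.1]
table -0.0002769183102674604 0.0029091691438181593
```

View pics/crop1.png

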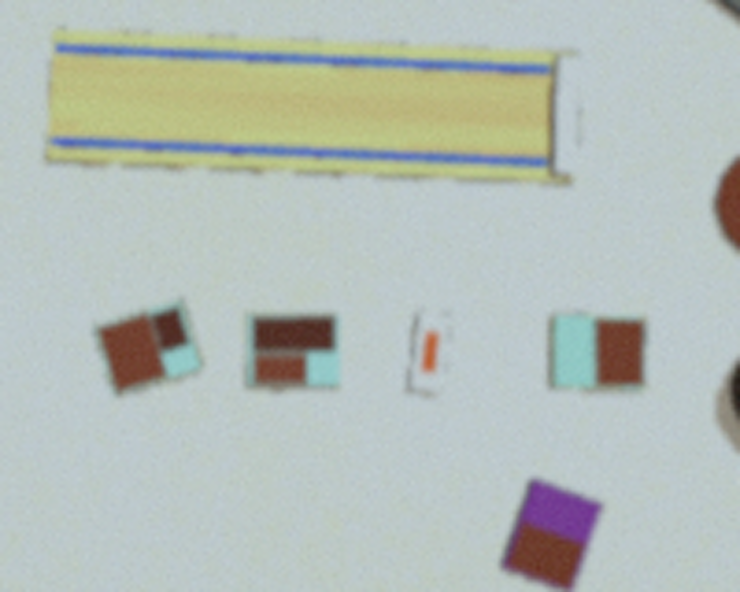

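The crop shows three real chips (brown/dark patch, strips, half brown), the end bar with its orange mark, and the purple look-alike, which I'm leaving out. The lane runs between the blue lines, and the stop face is near crop column 551. Next I'll fit the lane and the pots precisely.

```bash
cat > brd.py <<'E'
from h import *
def board(f,show=True):
    im=f['img'].astype(int);b=np.zeros(im.shape[:2],bool);b[130:205,225:400]=True
    b&=(im[...,2]-im[...,0]>25)&(im[...,2]-im[...,1]>12)
    vu=np.argwhere(b)
    p=at_z(f,vu[:,::-1]+0.,.008)[:,:2]
    # 2 parallel lines: x = a + b*y +- d
    s=np.sign(p[:,0]-np.polyval(np.polyfit(p[:,1],p[:,0],1),p[:,1]))
    for _ in range(5):
        A=np.c_[np.ones(len(p)),p[:,1],s];k=np.linalg.lstsq(A,p[:,0],rcond=None)[0]
        s=np.sign(p[:,0]-k[0]-k[1]*p[:,1])
    r=p[:,0]-A@k
    return k,p,r.std()
if __name__=='__main__':
    f=grab('top');k,p,r=board(f)
    print('lane x=%.4f+%.4f*y half %.4f rms %.4f yaw %.2f'%(*k,r,-np.degrees(np.arctan(k[1]))),p[:,1].min(),p[:,1].max())
    # brightness profile along lane centre
    uv=np.c_[np.arange(360,392),np.full(32,170)]
    q=at_z(f,uv,.008);q2=at_z(f,uv,.024)
    for a,x,y in zip(uv,q,q2): print(a[0],np.round(x[:2]*1e3),np.round(y[:2]*1e3),f['img'][160:178,a[0]].mean(0).round())
    uv=np.c_[np.arange(236,248),np.full(12,166)];q=at_z(f,uv,.008)
    for a,x in zip(uv,q): print(a[0],np.round(x[:2]*1e3),f['img'][160:172,a[0]].mean(0).round())
    P=cloud(f)
    for nm,(u,v) in dict(brown=(442,247),teal=(172,248)).items():
        m=np.zeros(P.shape[:2],bool);m[v-25:v+25,u-25:u+25]=1;m&=(P[...,2]>.053)
        (c,d,a)=cv2.fitEllipse(cv2.convexHull((P[m][:,:2]*1e3).astype(np.float32)));print(nm,c,d,P[m][:,2].mean(),m.sum())
    for nm,(u,v) in dict(lbrown=(437,195),lteal=(172,192)).items():
        m=np.zeros(P.shape[:2],bool);m[v-20:v+20,u-20:u+20]=1;k=m&(P[...,2]>.025);m&=(P[...,2]>.005)&(P[...,2]<.018)
        (c,d,a)=cv2.fitEllipse(cv2.convexHull((P[m][:,:2]*1e3).astype(np.float32)));print(nm,c,d,'knob',P[k].mean(0)*1e3,k.sum())
E
python3 brd.py
```

```text
lane x=0.6643+-0.0615*y half 0.0422 rms 0.0212 yaw 3.52 -0.19795492051977415 0.18647768413995355
360 [ 653. -144.] [ 651. -143.] [125. 124.  85.]
361 [ 653. -147.] [ 651. -145.] [125. 124.  86.]
362 [ 653. -150.] [ 651. -148.] [124. 124.  85.]
363 [ 653. -153.] [ 651. -151.] [124. 124.  85.]
364 [ 653. -156.] [ 651. -154.] [124. 124.  86.]
365 [ 653. -158.] [ 651. -157.] [124. 124.  86.]
366 [ 653. -161.] [ 651. -159.] [123. 123.  85.]
367 [ 653. -164.] [ 651. -162.] [124. 123.  85.]
368 [ 653. -167.] [ 651. -165.] [124. 123.  85.]
369 [ 653. -170.] [ 651. -168.] [124. 123.  86.]
370 [ 653. -172.] [ 651. -170.] [124. 123.  86.]
371 [ 653. -175.] [ 651. -173.] [124. 124.  86.]
372 [ 653. -178.] [ 651. -176.] [124. 124.  86.]
373 [ 653. -181.] [ 651. -179.] [124. 123.  86.]
374 [ 653. -184.] [ 651. -182.] [124. 123.  86.]
375 [ 653. -187.] [ 651. -184.] [118. 116.  80.]
376 [ 653. -189.] [ 651. -187.] [100.  95.  67.]
377 [ 653. -192.] [ 651. -190.] [89. 87. 78.]
378 [ 653. -195.] [ 651. -193.] [106. 112. 112.]
379 [ 653. -198.] [ 651. -195.] [122. 129. 132.]
380 [ 653. -201.] [ 651. -
[... 751 characters left out ...]
2. 102.]
242 [661. 187.] [122. 124.  89.]
243 [662. 184.] [125. 128.  88.]
244 [662. 181.] [126. 129.  89.]
245 [662. 179.] [125. 128.  88.]
246 [662. 176.] [126. 129.  89.]
247 [662. 173.] [125. 128.  88.]
brown (443.49627685546875, -362.50775146484375) (80.36164855957031, 81.86392974853516) 0.05906098325292821 166
teal (435.0683898925781, 366.70343017578125) (80.25411224365234, 82.25911712646484) 0.05925136754134698 181
lbrown (594.8270874023438, -359.0091247558594) (114.31642150878906, 130.36900329589844) knob [ 585.58801171 -358.30485455   33.27206648] 60
lteal (591.1024780273438, 383.0505676269531) (120.53514099121094, 138.55844116210938) knob [587.73512285 378.01309444  33.58320457] 61
```

```bash
python3 - <<'E'
from h import *
f=grab('top');im=cv2.GaussianBlur(f['img'],(0,0),.8).astype(float);bl=im[...,2]-(im[...,0]+im[...,1])/2
L=[]
for (u0,v0,u1,v1) in [(243,153,376.6,158.9),(242,178.1,376.4,183.5)]:
    pts=[]
    for u in range(246,374):
        vp=v0+(v1-v0)*(u-u0)/(u1-u0);vs=np.arange(int(vp)-3,int(vp)+5)
        w=np.clip(bl[vs,u]-(bl[vs[0],u]+bl[vs[-1],u])/2,0,None)
        if w.sum()>5: pts.append((u,(w*vs).sum()/w.sum()))
    p=at_z(f,pts,.008)[:,:2];k=np.polyfit(p[:,1],p[:,0],1)
    for _ in range(3):
        r=p[:,0]-np.polyval(k,p[:,1]);g=abs(r)<2*r.std();k=np.polyfit(p[g,1],p[g,0],1)
    print(len(p),k,r.std());L.append(k)
k=np.mean(L,0);print('lane x=%.4f + %.4f y, yaw deg %.2f, sep %.4f'%(k[1],k[0],-np.degrees(np.arctan(k[0])),L[0][1]-L[1][1]))
# wrist view and pose
print(robot.observe()['tcp_pos'])
E
```

```text
128 [0.03656365 0.69289211] 8.965575309011704e-05
128 [0.0370171 0.6215448] 0.0001020103553570667
lane x=0.6572 + 0.0368 y, yaw deg -2.11, sep 0.0713
[0.27952918 0.58645119 0.25573531]
```

{"api": "carry_out", "payload": {"targets": [[[0,0,-0.35],[0.308,-0.209,-0.1],1],[[0,0,-0.35],[0.308,-0.209,-0.136],1],[[0,0,-0.35],[0.308,-0.209,-0.136],1],[[0,0,-0.35],[0.308,-0.209,-0.136],1],[[0,0,-0.35],[0.308,-0.209,-0.136],1],[[0,0,-0.35],[0.308,-0.209,-0.136],1],[[0,0,-0.35],[0.308,-0.209,-0.136],1],[[0,0,-0.35],[0.308,-0.209,-0.136],1],[[0,0,-0.35],[0.308,-0.209,-0.136],1],[[0,0,-0.35],[0.308,-0.209,-0.136],1]], "squeeze": 40}}

```text
time_s: 1.5
tcp_pos: [0.5858, 0.3808, 0.1213]
eef_rot: [179.9, -0.1, 123.3]
force: [-0.1, 0.4, 0.3]
grip_width: 1.002
grip_force: 0.0
```

```bash
cat > w.py <<'E'
from h import *
import sys
name=sys.argv[1] if len(sys.argv)>1 else 'w.png'
f=grab('wrist',name);P=cloud(f);o=robot.observe()
R,t=RT(f);print('cam',-R.T@t,'tcp',o['tcp_pos'],o['eef_rot'])
np.save('P.npy',P)
for lo,hi in [(.005,.018),(.025,.04)]:
    m=((P[...,2]>lo)&(P[...,2]<hi)).astype(np.uint8)
    n,l,s,c=cv2.connectedComponentsWithStats(m,connectivity=4)
    for i in range(1,n):
        if s[i,4]>300:
            q=P[l==i];print(lo,c[i].round(),s[i,4],np.nanmedian(q,0).round(4),(np.percentile(q,2,0)+np.percentile(q,98,0)).round(4)/2)
E
python3 w.py w1.png
```

```text
cam [0.5470512  0.43987908 0.23848245] tcp [0.5860832  0.38029998 0.12125754] [ 1.79935997e+02 -9.50536067e-02  1.23225322e+02]
0.005 [157.  95.] 345 [0.464  0.3872 0.0095] [0.458   0.38295 0.01155]
0.005 [600. 248.] 14606 [0.7767 0.4618 0.0061] [0.7954 0.4714 0.0063]
0.005 [313. 199.] 10897 [0.5813 0.3838 0.0093] [0.58405 0.38    0.00935]
0.025 [308.  14.] 1914 [0.5211 0.4724 0.0334] [0.51715 0.4761  0.03105]
0.025 [134.  89.] 1612 [0.4634 0.3917 0.0339] [0.44755 0.3777  0.03265]
0.025 [313. 213.] 942 [0.5836 0.3806 0.0332] [0.58385 0.38005 0.0307 ]
0.025 [427. 341.] 325 [0.7028 0.3449 0.0324] [0.7054 0.3418 0.0322]
```

View pics/w1.png

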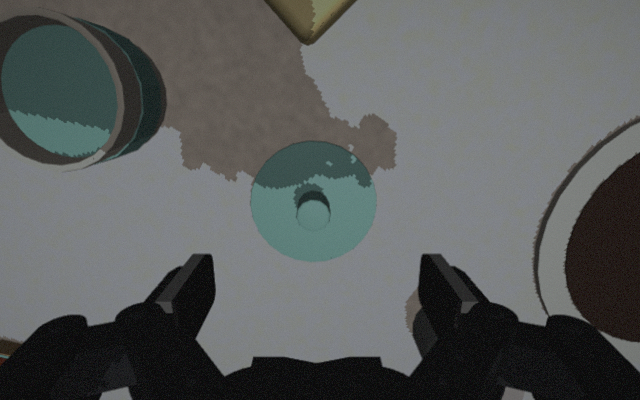

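The wrist view shows the teal lid knob at (313,213), centred between the fingers, with the teal pot at upper left (70,90).

{"api": "carry_out", "payload": {"targets": [[[0,0,0],[-0.002,0.001,-0.05],1],[[0,0,0],[-0.002,0.001,-0.08],1],[[0,0,0],[-0.002,0.001,-0.081],1],[[0,0,0],[-0.002,0.001,-0.081],-1],[[0,0,0],[-0.002,0.001,-0.081],-1],[[0,0,0],[-0.002,0.001,-0.081],-1],[[0,0,0],[-0.002,0.001,-0.081],-1],[[0,0,0],[-0.002,0.001,-0.081],-1],[[0,0,0],[-0.002,0.001,-0.081],-1],[[0,0,0],[-0.002,0.001,-0.081],-1]], "squeeze": 40}}

```text
time_s: 2.8
tcp_pos: [0.5863, 0.3791, 0.0406]
eef_rot: [179.9, -0.0, 123.0]
force: [-0.5, 0.5, 4.7]
grip_width: 0.239
grip_force: 39.6
```

{"api": "carry_out", "payload": {"targets": [[[0,0,0],[0,0,0.05],-1],[[0,0,0],[0,0,0.11],-1],[[0,0,0],[-0.05,-0.004,0.11],-1],[[0,0,0],[-0.1,-0.008,0.11],-1],[[0,0,0],[-0.151,-0.012,0.11],-1],[[0,0,0],[-0.151,-0.012,0.11],-1],[[0,0,0],[-0.151,-0.012,0.11],-1]]}}

```text
time_s: 3.68
tcp_pos: [0.4352, 0.3668, 0.1494]
eef_rot: [179.9, 0.0, 123.0]
force: [0.6, -1.0, 0.3]
grip_width: 0.236
grip_force: 39.5
```

```bash
python3 - <<'E'
from h import *
f=grab('wrist','w2.png');P=cloud(f);o=robot.observe();print(o['tcp_pos'],o['eef_rot'],o['grip_width'])
def circ(m):
    (c,d,a)=cv2.fitEllipse(cv2.convexHull((P[m][:,:2]*1e3).astype(np.float32)));print(m.sum(),np.round(c,1),np.round(d,1),np.round(np.nanmedian(P[m][:,2]),4))
Z=P[...,2]
m=(Z>.105)&(Z<.125);m[300:]=0;m[:,:220]=0;m[:,440:]=0;circ(m)
m=(Z>.055)&(Z<.066);m[300:]=0;circ(m)
f=grab('top','t2.png');P=cloud(f);Z=P[...,2]
r=np.hypot(P[...,0]-.435,P[...,1]-.367)<.06
circ(r&(Z>.05)&(Z<.066))
E
```

```text
[0.43599685 0.36666663 0.14938782] [1.79917672e+02 3.66336494e-02 1.22959082e+02] 0.23855631353641987
15103 [431.9 372.5] [74.9 89.9] 0.1182
1669 [492.  515.6] [ 47.2 352.6] 0.0594
75 [435.8 360. ] [67.9 77.5] 0.0588
```

View pics/w2.png

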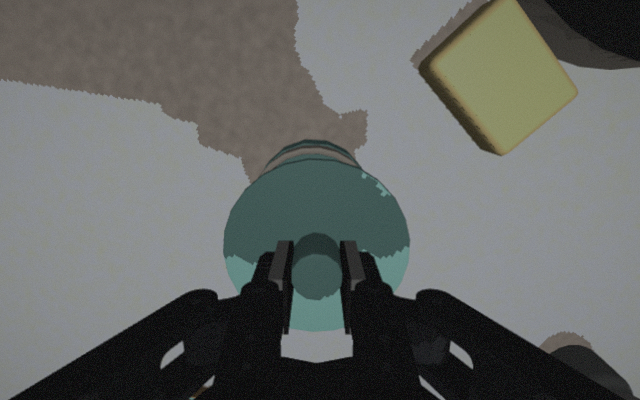

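The wrist view shows the lid level in the grip, with its disc spanning columns 223–410 and the pot edge just visible at (316,142–165).

```bash
python3 - <<'E'
from h import *
f=grab('wrist');o=robot.observe()
g=f['img'];print(np.c_[np.arange(134,176),g[134:176,316]].tolist())
print(np.round(at_z(f,[(223,243),(410,243),(316,332),(316,163)],.1195)*1e3,1).tolist(), o['tcp_pos'])
print(np.round(at_z(f,[(315,v) for v in range(140,166,4)],.06)*1e3,1).tolist())
E
```

```text
[[134, 113, 107, 101], [135, 112, 106, 99], [136, 118, 111, 103], [137, 113, 106, 101], [138, 86, 86, 80], [139, 45, 53, 51], [140, 42, 55, 51], [141, 38, 53, 53], [142, 46, 60, 60], [143, 57, 66, 62], [144, 58, 62, 57], [145, 62, 57, 55], [146, 82, 77, 73], [147, 105, 101, 93], [148, 110, 106, 100], [149, 108, 104, 97], [150, 102, 96, 91], [151, 99, 95, 88], [152, 79, 85, 80], [153, 66, 86, 82], [154, 68, 93, 88], [155, 68, 92, 88], [156, 68, 91, 90], [157, 69, 92, 89], [158, 54, 76, 72], [159, 41, 58, 58], [160, 59, 81, 76], [161, 64, 87, 85], [162, 69, 93, 90], [163, 67, 90, 83], [164, 66, 91, 89], [165, 68, 91, 85], [166, 70, 93, 90], [167, 70, 94, 90], [168, 69, 91, 89], [169, 69, 93, 88], [170, 62, 87, 84], [171, 68, 91, 88], [172, 68, 92, 89], [173, 70, 93, 90], [174, 68, 91, 88], [175, 67, 91, 87]]
[[397.0, 348.5, 119.5], [469.2, 395.2, 119.5], [459.0, 331.2, 119.5], [412.7, 403.0, 119.5]] [0.43621918 0.36649905 0.14920976]
[[410.8, 404.9, 60.0], [412.1, 402.9, 60.0], [413.3, 400.9, 60.0], [414.6, 398.9, 60.0], [415.9, 396.8, 60.0], [417.3, 394.8, 60.0], [418.6, 392.8, 60.0]]
```

{"api": "carry_out", "payload": {"targets": [[[0,0,0],[-0.001,0,-0.03],-1],[[0,0,0],[-0.001,0,-0.045],-1],[[0,0,0],[-0.001,0,-0.05],-1],[[0,0,0],[-0.001,0,-0.053],-1],[[0,0,0],[-0.001,0,-0.053],-1]]}}

```text
time_s: 4.45
tcp_pos: [0.434, 0.367, 0.0967]
eef_rot: [180.0, -0.0, 123.0]
force: [0.0, 0.4, -0.8]
grip_width: 0.239
grip_force: 41.0
```

{"api": "carry_out", "payload": {"targets": [[[0,0,0],[0,0,0],1],[[0,0,0],[0,0,0],1],[[0,0,0],[0,0,0],1],[[0,0,0],[0,0,0.05],1],[[0,0,0],[0,0,0.08],1],[[0,0,-0.15],[0.02,-0.1,0.08],1],[[0,0,-0.3],[0.03,-0.2,0.05],1],[[0,0,-0.3],[0.04,-0.254,0.02],1],[[0,0,-0.3],[0.04,-0.254,0.02],1],[[0,0,-0.3],[0.04,-0.254,0.02],1]]}}

```text
time_s: 5.7
tcp_pos: [0.4734, 0.1076, 0.1156]
eef_rot: [-179.9, 0.2, 95.6]
force: [0.3, -0.3, 0.8]
grip_width: 0.999
grip_force: 0.0
```

```bash
python3 - <<'E'
from seg import *
f=grab('top','t3.png');P=cloud(f);Z=P[...,2]
r=np.hypot(P[...,0]-.435,P[...,1]-.367)<.06
k=r&(Z>.08)&(Z<.1);d=r&(Z>.06)&(Z<.075);print('knob',P[k].mean(0),k.sum(),'disc',np.nanmedian(P[d],0),P[d][:,2].std());
(c,e,a)=cv2.fitEllipse(cv2.convexHull((P[d][:,:2]*1e3).astype(np.float32)));print(c,e)
A=np.c_[P[d][:,:2],np.ones(d.sum())];print('tilt',np.linalg.lstsq(A,P[d][:,2],rcond=None)[0])
tops(f,(220,210,420,260));o=robot.observe();print(o['tcp_pos'],o['eef_rot'])
E
python3 w.py w3.png
```

```text
knob [0.434861   0.36761329 0.08795338] 60 disc [0.43751954 0.36553206 0.06559012] 0.00256337050022649
(436.5720520019531, 367.256591796875) (89.02977752685547, 89.44674682617188)
tilt [0.0028669  0.00088895 0.06405861]
[254. 237.] 2162 mean [474.6 105.5 460.8] rect [4.607e+02 1.073e+02 5.220e+01 7.970e+01 3.000e-01]
[307. 233.] 498 mean [474.    4.1  14.4] rect [4.737e+02 3.500e+00 5.270e+01 6.690e+01 3.000e-01]
[344. 234.] 200 mean [471.9 -98.1  14.1] rect [471.9 -98.2  25.4  59.3  83.1]
[389. 235.] 502 mean [ 472.3 -223.9   14.2] rect [ 471.1 -224.3   55.4   67.7    0.5]
[0.47371276 0.10741436 0.11549977] [-1.79898467e+02  1.74290951e-01  9.55764097e+01]
cam [0.46706767 0.17839294 0.23226706] tcp [0.47375858 0.11044409 0.11600397] [-1.79943434e+02  5.62816083e-02  9.57558507e+01]
0.005 [573. 216.] 26263 [0.6504 0.1136 0.0075] [0.65555 0.1124  0.00745]
0.005 [312. 194.] 8533 [0.4701 0.1162 0.0139] [0.47005 0.1144  0.01375]
0.005 [298. 324.] 5085 [0.469 0.016 0.014] [0.46895 0.0125  0.011  ]
```

{"api": "carry_out", "payload": {"targets": [[[0,0,0.127],[0,0,-0.02],1],[[0,0,0.127],[0,0,-0.06],1],[[0,0,0.127],[0,0,-0.085],1],[[0,0,0.127],[0,0,-0.091],1],[[0,0,0.127],[0,0,-0.091],-1],[[0,0,0.127],[0,0,-0.091],-1],[[0,0,0.127],[0,0,-0.091],-1],[[0,0,0.127],[0,0,-0.091],-1],[[0,0,0.127],[0,0,-0.091],-1],[[0,0,0.127],[0,0,-0.091],-1]]}}

```text
time_s: 7.05
tcp_pos: [0.4742, 0.1135, 0.0266]
eef_rot: [179.9, -0.0, 107.5]
force: [-1.0, 0.9, 6.2]
grip_width: 0.63
grip_force: 42.8
```

{"api": "carry_out", "payload": {"targets": [[[0,0,0],[0,0,0.05],-1],[[0,0,-0.1],[0.02,-0.04,0.09],-1],[[0,0,-0.217],[0.06,-0.09,0.09],-1],[[0,0,-0.217],[0.1,-0.14,0.09],-1],[[0,0,-0.217],[0.14,-0.19,0.09],-1],[[0,0,-0.217],[0.178,-0.24,0.09],-1],[[0,0,-0.217],[0.178,-0.263,0.06],-1],[[0,0,-0.217],[0.178,-0.263,0.04],-1],[[0,0,-0.217],[0.178,-0.263,0.04],-1]]}}

```text
time_s: 8.18
tcp_pos: [0.6498, -0.1478, 0.0631]
eef_rot: [-179.7, -0.2, 88.0]
force: [0.3, 0.5, -0.6]
grip_width: 0.628
grip_force: 42.8
```

```bash
python3 w.py w4.png
```

```text
cam [ 0.65298928 -0.07728379  0.18031612] tcp [ 0.65112994 -0.14744742  0.06461068] [-1.79879440e+02 -1.49091562e-01  8.80576269e+01]
0.005 [315.  99.] 41221 [ 0.6516 -0.0765  0.0074] [ 0.65105 -0.09105  0.00745]
0.005 [ 10. 162.] 1108 [ 0.4975 -0.1027  0.0114] [ 0.49605 -0.1018   0.0098 ]
0.005 [529. 220.] 2330 [ 0.7546 -0.1383  0.0118] [ 0.76965 -0.1511   0.01155]
0.005 [605. 290.] 2354 [ 0.8125 -0.1919  0.0106] [ 0.8008  -0.1678   0.01145]
0.005 [ 28. 342.] 4024 [ 0.4783 -0.2062  0.0137] [ 0.47695 -0.21365  0.0104 ]
```

View pics/w4.png

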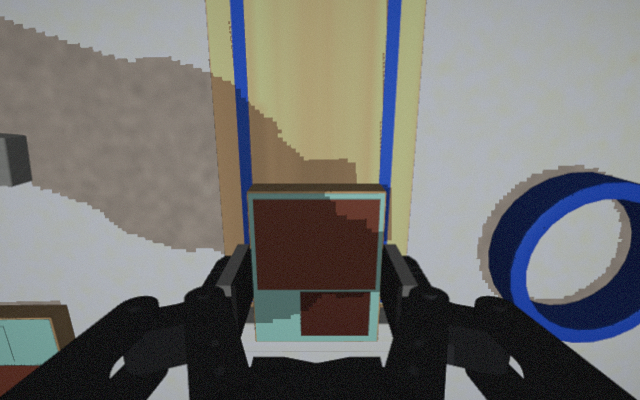

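The wrist view shows the chip held square and centred in the lane. The tape lines are at columns 240 and 388, and the stop is just beyond the chip at row 348.

{"api": "carry_out", "payload": {"targets": [[[0,0,0],[0,0,-0.02],-1],[[0,0,0],[0,0,-0.029],-1],[[0,0,0],[0,0,-0.029],-1],[[0,0,0],[0,-0.002,-0.029],-1],[[0,0,0],[0,-0.004,-0.029],-1],[[0,0,0],[0,-0.004,-0.029],-1]]}}

```text
time_s: 8.98
tcp_pos: [0.6516, -0.1549, 0.0365]
eef_rot: [180.0, 0.0, 87.9]
force: [0.4, 0.4, -0.5]
grip_width: 0.629
grip_force: 42.8
```

{"api": "carry_out", "payload": {"targets": [[[0,0,0],[0,-0.002,0],-1],[[0,0,0],[0,-0.003,0],-1],[[0,0,0],[0,-0.003,0],-1]]}}

```text
time_s: 9.35
tcp_pos: [0.6517, -0.1573, 0.0363]
eef_rot: [180.0, -0.0, 87.9]
force: [0.1, -0.6, -0.3]
grip_width: 0.63
grip_force: 42.8
```

{"api": "carry_out", "payload": {"targets": [[[0,0,0],[0,-0.002,0],-1],[[0,0,0],[0,-0.003,0],-1],[[0,0,0],[0,-0.003,0],-1]]}}

```text
time_s: 9.72
tcp_pos: [0.6517, -0.1575, 0.0362]
eef_rot: [-179.9, -0.2, 88.0]
force: [-0.6, 5.4, 0.7]
grip_width: 0.63
grip_force: 43.0
```

{"api": "carry_out", "payload": {"targets": [[[0,0,0],[0,0.001,-0.001],-1],[[0,0,0],[0,0.001,-0.001],1],[[0,0,0],[0,0.001,-0.001],1],[[0,0,0],[0,0.001,-0.001],1],[[0,0,0],[0,0.001,0.05],1],[[0,0,0],[0,0.002,0.09],1],[[0,0,0.02],[-0.06,0.05,0.09],1],[[0,0,0.02],[-0.12,0.1,0.09],1],[[0,0,0.025],[-0.178,0.163,0.08],1],[[0,0,0.025],[-0.178,0.163,0.08],1]]}}

```text
time_s: 10.98
tcp_pos: [0.4722, 0.0038, 0.1166]
eef_rot: [180.0, -0.0, 90.2]
force: [0.7, 0.1, 0.0]
grip_width: 1.001
grip_force: 0.0
```

```bash
python3 - <<'E'
from seg import *
f=grab('top','t4.png');P=cloud(f);tops(f,(220,130,420,260))
# chips on board: z 18..27
m=((P[...,2]>.0165)&(P[...,2]<.03)&(P[...,0]>.59)&(P[...,0]<.72)&(abs(P[...,1])<.26)).astype(np.uint8)
n,l,s,c=cv2.connectedComponentsWithStats(m)
for i in range(1,n):
    if s[i,4]>40:
        q=P[l==i];print('on board',s[i,4],np.round(cv2.minAreaRect((q[:,:2]*1e3).astype(np.float32))[0],1),np.round(cv2.minAreaRect((q[:,:2]*1e3).astype(np.float32))[1],1),cv2.minAreaRect((q[:,:2]*1e3).astype(np.float32))[2])
o=robot.observe();print(o['tcp_pos'],o['eef_rot'])
E
```

```text
[367. 133.] 96 mean [ 756.6 -163.7   23.7] rect [ 756.3 -163.7   14.2   64.     0. ]
[314. 168.] 4135 mean [657.4  18.6   9.3] rect [657.1  -9.2 398.8 104.1  87.3]
[306. 236.] 2127 mean [475.    1.1 462. ] rect [466.2   6.1  82.   45.5  86.2]
[379. 226.] 508 mean [ 494.8 -195.4   14.3] rect [ 4.944e+02 -1.954e+02  5.280e+01  7.050e+01  4.000e-01]
[344. 234.] 195 mean [471.9 -98.3  13.9] rect [471.9 -98.1  24.8  59.4  83.3]
on board 707 [ 651.5 -164.9] [88.4 87.8] 87.57536315917969
[0.46467134 0.00984804 0.11529012] [-179.30883059   -0.30707243   90.61237163]
```

{"api": "carry_out", "payload": {"targets": [[[0,0,0],[0,0.001,-0.03],1],[[0,0,0],[0,0.001,-0.07],1],[[0,0,0],[0,0.001,-0.085],1],[[0,0,0],[0,0.001,-0.091],1],[[0,0,0],[0,0.001,-0.091],-1],[[0,0,0],[0,0.001,-0.091],-1],[[0,0,0],[0,0.001,-0.091],-1],[[0,0,0],[0,0.001,-0.091],-1],[[0,0,0],[0,0.001,-0.091],-1]]}}

```text
time_s: 12.15
tcp_pos: [0.4741, 0.0036, 0.0264]
eef_rot: [179.9, -0.0, 90.2]
force: [-1.0, 0.0, 6.5]
grip_width: 0.628
grip_force: 42.7
```

{"api": "carry_out", "payload": {"targets": [[[0,0,0],[0,0,0.05],-1],[[0,0,-0.025],[0.05,-0.02,0.08],-1],[[0,0,-0.025],[0.1,-0.05,0.08],-1],[[0,0,-0.025],[0.15,-0.07,0.08],-1],[[0,0,-0.025],[0.18,-0.082,0.06],-1],[[0,0,-0.025],[0.18,-0.082,0.03],-1],[[0,0,-0.025],[0.18,-0.082,0.011],-1],[[0,0,-0.025],[0.18,-0.082,0.011],-1],[[0,0,-0.025],[0.18,-0.085,0.011],-1],[[0,0,-0.025],[0.18,-0.086,0.011],-1]]}}

```text
time_s: 13.4
tcp_pos: [0.6538, -0.0827, 0.037]
eef_rot: [179.9, 0.0, 87.9]
force: [0.1, -0.4, -1.4]
grip_width: 0.629
grip_force: 45.0
```

{"api": "carry_out", "payload": {"targets": [[[0,0,0],[0,-0.002,0],-1],[[0,0,0],[0,-0.003,0],-1],[[0,0,0],[0,-0.004,0],-1],[[0,0,0],[0,-0.004,0],-1]]}}

```text
time_s: 13.9
tcp_pos: [0.6536, -0.0864, 0.0363]
eef_rot: [-180.0, 0.0, 87.9]
force: [0.3, 0.2, -0.3]
grip_width: 0.629
grip_force: 45.0
```

{"api": "carry_out", "payload": {"targets": [[[0,0,0],[0,-0.002,0],-1],[[0,0,0],[0,-0.003,0],-1],[[0,0,0],[0,-0.003,0],-1]]}}

```text
time_s: 14.28
tcp_pos: [0.6537, -0.0871, 0.0362]
eef_rot: [-180.0, -0.2, 88.0]
force: [-0.8, 4.7, 1.7]
grip_width: 0.632
grip_force: 45.1
```

{"api": "carry_out", "payload": {"targets": [[[0,0,0],[0,0.001,-0.001],-1],[[0,0,0],[0,0.001,-0.001],1],[[0,0,0],[0,0.001,-0.001],1],[[0,0,0],[0,0.001,-0.001],1],[[0,0,0],[0,0.001,0.05],1],[[0,0,0],[0,0.001,0.09],1],[[0,0,0.02],[-0.06,-0.04,0.09],1],[[0,0,0.025],[-0.11,-0.08,0.09],1],[[0,0,0.025],[-0.16,-0.107,0.08],1],[[0,0,0.025],[-0.16,-0.107,0.08],1]]}}

```text
time_s: 15.52
tcp_pos: [0.4879, -0.2005, 0.1162]
eef_rot: [-179.7, 0.1, 89.6]
force: [1.2, -1.4, 0.7]
grip_width: 0.997
grip_force: 0.0
```

```bash
python3 w.py w5.png; python3 - <<'E'
from seg import *
f=grab('top','t5.png');tops(f,(220,210,420,260))
E
```

```text
cam [ 0.48904271 -0.12932956  0.23303485] tcp [ 0.49028542 -0.19920363  0.11636803] [-1.79845514e+02  6.75828345e-02  8.98108843e+01]
0.005 [518.  98.] 10564 [ 0.6142 -0.1306  0.0077] [ 0.6124  -0.13835  0.01145]
0.005 [283.  42.] 4776 [ 0.4683 -0.0989  0.0134] [ 0.46855 -0.09915  0.01325]
0.005 [629. 156.] 732 [ 0.694  -0.1689  0.0074] [ 0.6932  -0.16655  0.00905]
0.005 [ 86. 190.] 8883 [ 0.3346 -0.1878  0.0139] [ 0.33435 -0.189    0.0111 ]
0.005 [323. 196.] 8483 [ 0.4918 -0.1929  0.0139] [ 0.4917  -0.19495  0.0136 ]
0.005 [410. 360.] 628 [ 0.5597 -0.3286  0.0093] [ 0.56025 -0.32865  0.008  ]
[396. 234.] 2245 mean [ 491.1 -170.6  469. ] rect [ 487.6 -165.2   33.9   74.4   16.6]
[344. 234.] 199 mean [471.6 -98.4  14.3] rect [471.9 -98.2  25.3  59.4  83.3]
```

{"api": "carry_out", "payload": {"targets": [[[0,0,0],[0,0.001,-0.03],1],[[0,0,0],[0,0.001,-0.07],1],[[0,0,0],[0,0.001,-0.085],1],[[0,0,0],[0,0.001,-0.091],1],[[0,0,0],[0,0.001,-0.091],-1],[[0,0,0],[0,0.001,-0.091],-1],[[0,0,0],[0,0.001,-0.091],-1],[[0,0,0],[0,0.001,-0.091],-1],[[0,0,0],[0,0.001,-0.091],-1]]}}

```text
time_s: 16.75
tcp_pos: [0.4945, -0.1956, 0.0266]
eef_rot: [179.9, 0.0, 90.2]
force: [0.4, 0.6, 5.4]
grip_width: 0.631
grip_force: 43.1
```

{"api": "carry_out", "payload": {"targets": [[[0,0,0],[0,0,0.05],-1],[[0,0,-0.025],[0.03,0.04,0.09],-1],[[0,0,-0.025],[0.07,0.08,0.09],-1],[[0,0,-0.025],[0.11,0.12,0.09],-1],[[0,0,-0.025],[0.15,0.16,0.09],-1],[[0,0,-0.025],[0.162,0.189,0.07],-1],[[0,0,-0.025],[0.162,0.189,0.03],-1],[[0,0,-0.025],[0.162,0.189,0.011],-1],[[0,0,-0.025],[0.162,0.189,0.011],-1],[[0,0,-0.025],[0.162,0.186,0.011],-1]]}}

```text
time_s: 18.0
tcp_pos: [0.6559, -0.0101, 0.0368]
eef_rot: [180.0, 0.0, 87.9]
force: [0.3, -0.4, -0.1]
grip_width: 0.629
grip_force: 45.6
```

{"api": "carry_out", "payload": {"targets": [[[0,0,0],[0,-0.002,0],-1],[[0,0,0],[0,-0.004,0],-1],[[0,0,0],[0,-0.006,0],-1],[[0,0,0],[0,-0.006,0],-1]]}}

```text
time_s: 18.5
tcp_pos: [0.6557, -0.0156, 0.0364]
eef_rot: [180.0, 0.0, 87.9]
force: [-0.8, -0.0, -0.4]
grip_width: 0.63
grip_force: 45.6
```

{"api": "carry_out", "payload": {"targets": [[[0,0,0],[0,-0.002,0],-1],[[0,0,0],[0,-0.004,0],-1],[[0,0,0],[0,-0.004,0],-1]]}}

```text
time_s: 18.88
tcp_pos: [0.6556, -0.0167, 0.0363]
eef_rot: [-180.0, -0.2, 88.0]
force: [-0.5, 5.8, 0.9]
grip_width: 0.627
grip_force: 45.7
```

{"api": "carry_out", "payload": {"targets": [[[0,0,0],[0,0.001,-0.001],-1],[[0,0,0],[0,0.001,-0.001],1],[[0,0,0],[0,0.001,-0.001],1],[[0,0,0],[0,0.001,-0.001],1],[[0,0,0],[0,0.001,0.05],1],[[0,0,0],[0,0.001,0.09],1],[[0,0,-0.02],[-0.06,-0.03,0.09],1],[[0,0,-0.051],[-0.12,-0.05,0.09],1],[[0,0,-0.051],[-0.184,-0.079,0.08],1],[[0,0,-0.051],[-0.184,-0.079,0.08],1]]}}

```text
time_s: 20.12
tcp_pos: [0.4666, -0.1008, 0.1163]
eef_rot: [-179.7, 0.1, 83.0]
force: [0.0, 0.7, -0.9]
grip_width: 0.999
grip_force: 0.0
```

{"api": "carry_out", "payload": {"targets": [[[0,0,0],[0,0,-0.03],1],[[0,0,0],[0,0,-0.07],1],[[0,0,0],[0,0,-0.085],1],[[0,0,0],[0,0,-0.091],1],[[0,0,0],[0,0,-0.091],-1],[[0,0,0],[0,0,-0.091],-1],[[0,0,0],[0,0,-0.091],-1],[[0,0,0],[0,0,-0.091],-1],[[0,0,0],[0,0,-0.091],-1]]}}

```text
time_s: 21.25
tcp_pos: [0.4722, -0.0984, 0.0264]
eef_rot: [179.9, 0.0, 83.3]
force: [-0.9, 0.1, 6.9]
grip_width: 0.685
grip_force: 43.6
```

{"api": "carry_out", "payload": {"targets": [[[0,0,0],[0,0,0.05],-1],[[0,0,0.03],[0.04,0.03,0.09],-1],[[0,0,0.051],[0.08,0.06,0.09],-1],[[0,0,0.051],[0.12,0.09,0.09],-1],[[0,0,0.051],[0.16,0.12,0.09],-1],[[0,0,0.051],[0.186,0.141,0.07],-1],[[0,0,0.051],[0.186,0.141,0.03],-1],[[0,0,0.051],[0.186,0.141,0.011],-1],[[0,0,0.051],[0.186,0.141,0.011],-1],[[0,0,0.051],[0.186,0.137,0.011],-1]]}}

```text
time_s: 22.5
tcp_pos: [0.6578, 0.0385, 0.0369]
eef_rot: [180.0, -0.0, 87.9]
force: [-0.1, -0.3, -1.4]
grip_width: 0.686
grip_force: 46.3
```

{"api": "carry_out", "payload": {"targets": [[[0,0,0],[0,-0.002,0],-1],[[0,0,0],[0,-0.004,0],-1],[[0,0,0],[0,-0.006,0],-1],[[0,0,0],[0,-0.006,0],-1]]}}

```text
time_s: 23.0
tcp_pos: [0.6576, 0.0324, 0.0364]
eef_rot: [180.0, 0.0, 87.9]
force: [-0.3, 0.0, -1.1]
grip_width: 0.688
grip_force: 46.3
```

{"api": "carry_out", "payload": {"targets": [[[0,0,0],[0,-0.002,-0.001],-1],[[0,0,0],[0,-0.004,-0.001],-1],[[0,0,0],[0,-0.005,-0.001],-1],[[0,0,0],[0,-0.005,-0.001],-1]]}}

```text
time_s: 23.5
tcp_pos: [0.6577, 0.031, 0.0353]
eef_rot: [-180.0, -0.2, 88.0]
force: [0.2, 4.8, 1.2]
grip_width: 0.687
grip_force: 46.3
```

{"api": "carry_out", "payload": {"targets": [[[0,0,0],[0,-0.003,0],-1],[[0,0,0],[0,-0.004,0],-1],[[0,0,0],[0,-0.004,0],-1]]}}

```text
time_s: 23.88
tcp_pos: [0.6577, 0.0309, 0.0353]
eef_rot: [-180.0, -0.5, 88.1]
force: [0.7, 9.9, 1.2]
grip_width: 0.686
grip_force: 46.4
```

{"api": "carry_out", "payload": {"targets": [[[0,0,0],[0,0.006,0],-1],[[0,0,0],[0,0.006,0],1],[[0,0,0],[0,0.006,0],1],[[0,0,0],[0,0.006,0],1],[[0,0,0],[0,0.006,0.05],1],[[0,0,0],[0,0.006,0.1],1],[[0,0,-0.1],[-0.01,-0.05,0.1],1],[[0,0,-0.2],[-0.03,-0.1,0.1],1],[[0,0,-0.328],[-0.05,-0.16,0.1],1],[[0,0,-0.328],[-0.06,-0.22,0.1],1]]}}

```text
time_s: 25.12
tcp_pos: [0.5965, -0.1981, 0.1355]
eef_rot: [-180.0, 0.0, 58.3]
force: [1.3, -0.7, -0.2]
grip_width: 1.0
grip_force: 0.0
```

{"api": "carry_out", "payload": {"targets": [[[0,0,0],[-0.006,-0.06,0],1],[[0,0,0],[-0.01,-0.12,0],1],[[0,0,0],[-0.012,-0.162,-0.015],1],[[0,0,0],[-0.012,-0.162,-0.015],1],[[0,0,0],[-0.012,-0.162,-0.015],1],[[0,0,0],[-0.012,-0.162,-0.015],1]]}}

```text
time_s: 25.88
tcp_pos: [0.5868, -0.356, 0.1205]
eef_rot: [-180.0, -0.1, 58.6]
force: [-0.3, 1.2, 1.1]
grip_width: 0.999
grip_force: 0.0
```

```bash
python3 w.py w6.png; python3 - <<'E'
from h import *
f=grab('top','t6.png');im=cv2.cvtColor(f['img'],cv2.COLOR_RGB2BGR)[135:200,230:395]
cv2.imwrite('pics/crop6.png',cv2.resize(cv2.convertScaleAbs(im,alpha=1.5),None,fx=4.8,fy=4.8,interpolation=cv2.INTER_CUBIC))
E
```

```text
cam [ 0.62365666 -0.29566214  0.23769057] tcp [ 0.5867851  -0.35616587  0.12066326] [ 1.79987536e+02 -8.09269946e-02  5.85618362e+01]
0.005 [521.  53.] 7063 [ 0.7436 -0.3376  0.0166] [ 0.7343 -0.3399  0.0122]
0.005 [314. 206.] 10784 [ 0.586  -0.355   0.0093] [ 0.5831  -0.35905  0.00935]
0.005 [474. 207.] 1855 [ 0.6783 -0.4114  0.0148] [ 0.676  -0.4162  0.012 ]
0.005 [496. 207.] 441 [ 0.6929 -0.4159  0.0168] [ 0.68615 -0.427    0.01605]
0.025 [314. 220.] 939 [ 0.5836 -0.3582  0.0331] [ 0.5833  -0.35895  0.03055]
0.025 [135. 278.] 638 [ 0.4632 -0.3307  0.0336] [ 0.45795 -0.3321   0.03275]
```

View pics/crop6.png

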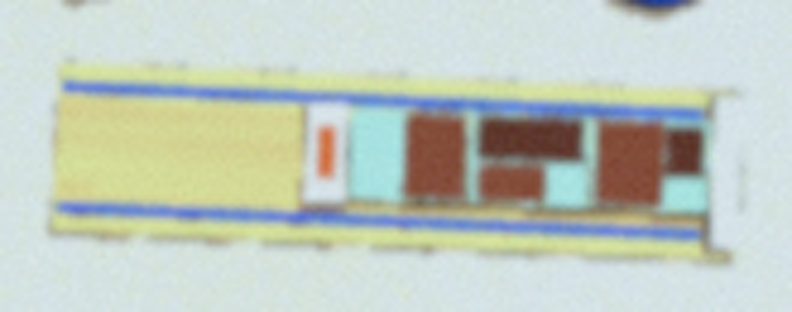

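View pics/w6.png

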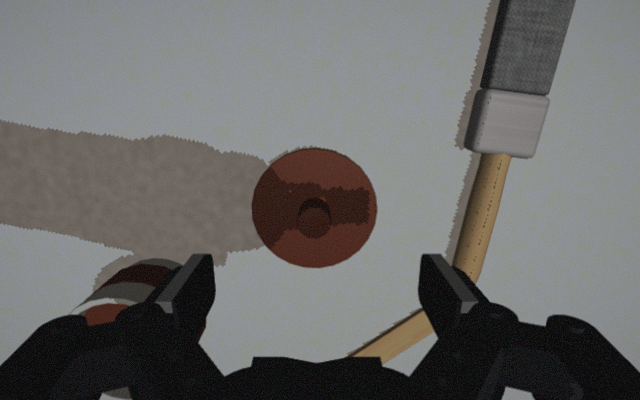

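The crop shows the row flush and straight: stop at column 708, then three chips, then the bar at column 325, all between the tapes. The wrist view shows the brown lid knob at (314,220), centred between the fingers, and clear of the brush at the right.

{"api": "carry_out", "payload": {"targets": [[[0,0,0],[0,0,-0.05],1],[[0,0,0],[0,0,-0.075],1],[[0,0,0],[0,0,-0.081],1],[[0,0,0],[0,0,-0.081],-1],[[0,0,0],[0,0,-0.081],-1],[[0,0,0],[0,0,-0.081],-1],[[0,0,0],[0,0,-0.081],-1],[[0,0,0],[0,0,-0.081],-1],[[0,0,0],[0,0,-0.081],-1],[[0,0,0],[0,0,-0.081],-1]]}}

```text
time_s: 27.22
tcp_pos: [0.5863, -0.3587, 0.0405]
eef_rot: [179.9, -0.0, 58.4]
force: [-1.2, 0.4, 5.7]
grip_width: 0.239
grip_force: 39.6
```

{"api": "carry_out", "payload": {"targets": [[[0,0,0],[0,0,0.05],-1],[[0,0,0],[0,0,0.11],-1],[[0,0,0],[-0.05,-0.002,0.11],-1],[[0,0,0],[-0.1,-0.004,0.11],-1],[[0,0,0],[-0.143,-0.005,0.11],-1],[[0,0,0],[-0.143,-0.005,0.11],-1],[[0,0,0],[-0.143,-0.005,0.11],-1],[[0,0,0],[-0.143,-0.005,0.11],-1]]}}

```text
time_s: 28.22
tcp_pos: [0.4442, -0.3628, 0.149]
eef_rot: [180.0, -0.0, 58.5]
force: [0.2, -0.4, 0.2]
grip_width: 0.239
grip_force: 39.4
```

```bash
python3 - <<'E'
from h import *
f=grab('wrist','w7.png');o=robot.observe();print(o['tcp_pos'],o['eef_rot'],o['grip_width'])
g=f['img'];print(np.c_[np.arange(130,176),g[130:176,316]].tolist())
E
```

```text
[ 0.44403876 -0.36278082  0.14896251] [ 1.79981768e+02 -2.34223609e-02  5.85209593e+01] 0.24152226742358013
[[130, 160, 165, 167], [131, 157, 162, 165], [132, 160, 164, 168], [133, 157, 161, 167], [134, 162, 165, 168], [135, 158, 162, 165], [136, 157, 161, 164], [137, 159, 163, 166], [138, 162, 165, 165], [139, 157, 161, 161], [140, 161, 163, 164], [141, 158, 160, 163], [142, 160, 163, 165], [143, 157, 161, 163], [144, 138, 139, 136], [145, 98, 91, 84], [146, 59, 51, 45], [147, 34, 29, 26], [148, 30, 18, 12], [149, 33, 7, 8], [150, 61, 33, 26], [151, 71, 49, 41], [152, 69, 66, 59], [153, 64, 66, 59], [154, 63, 60, 53], [155, 97, 93, 86], [156, 118, 113, 109], [157, 120, 115, 108], [158, 119, 115, 106], [159, 113, 108, 100], [160, 107, 102, 97], [161, 78, 70, 64], [162, 59, 37, 32], [163, 58, 31, 26], [164, 62, 34, 27], [165, 59, 32, 28], [166, 45, 17, 11], [167, 38, 21, 17], [168, 50, 35, 28], [169, 82, 49, 40], [170, 91, 54, 39], [171, 95, 54, 43], [172, 97, 57, 50], [173, 91, 53, 42], [174, 95, 56, 46], [175, 91, 52, 37]]
```

View pics/w7.png

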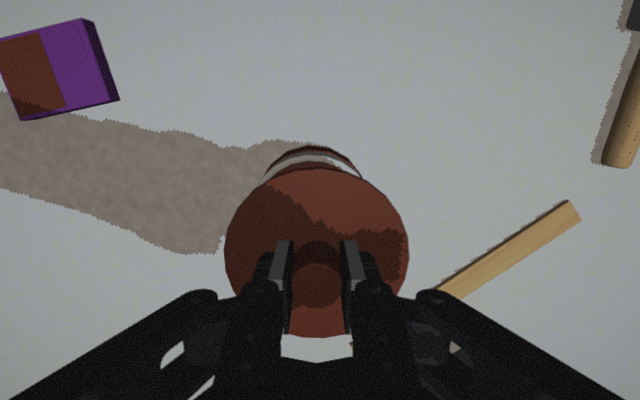

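The wrist view shows the brown lid level, with its disc at columns 224–408, above the brown pot whose rim shows at row 155 and is centred to about 1 mm.

{"api": "carry_out", "payload": {"targets": [[[0,0,0],[0,-0.001,-0.03],-1],[[0,0,0],[0,-0.001,-0.045],-1],[[0,0,0],[0,-0.001,-0.05],-1],[[0,0,0],[0,-0.001,-0.053],-1],[[0,0,0],[0,-0.001,-0.053],-1]]}}

```text
time_s: 28.9
tcp_pos: [0.4427, -0.3633, 0.0963]
eef_rot: [-179.9, -0.1, 58.4]
force: [-0.2, 3.2, -0.7]
grip_width: 0.239
grip_force: 39.3
```

{"api": "carry_out", "payload": {"targets": [[[0,0,0],[0,0.001,0],-1],[[0,0,0],[0,0.001,0],1],[[0,0,0],[0,0.001,0],1],[[0,0,0],[0,0.001,0],1],[[0,0,0],[0,0.001,0.05],1],[[0,0,0],[0,0.001,0.1],1],[[0,0,0],[0.02,0.05,0.13],1],[[0,0,0],[0.02,0.1,0.13],1],[[0,0,0],[0.02,0.15,0.13],1],[[0,0,0],[0.02,0.15,0.13],1]]}}

```text
time_s: 30.15
tcp_pos: [0.4634, -0.2092, 0.2261]
eef_rot: [-179.9, -0.2, 58.9]
force: [0.4, -0.5, 0.3]
grip_width: 1.002
grip_force: 0.0
```

```bash
cat > chk.py <<'E'
from seg import *
f=grab('top','t8.png');P=cloud(f);Z=P[...,2]
for n,x,y in (('brown',.4435,-.3625),('teal',.435,.367)):
    r=np.hypot(P[...,0]-x,P[...,1]-y)<.06
    k=r&(Z>.08)&(Z<.1);d=r&(Z>.06)&(Z<.075)
    A=np.c_[P[d][:,:2],np.ones(d.sum())]
    print(n,'knob',P[k].mean(0),k.sum(),'disc z',np.median(P[d][:,2]),'tilt',np.linalg.lstsq(A,P[d][:,2],rcond=None)[0][:2])
# row: rectify to lane frame at z=.022
o=np.array([.6502,-.189]);a=np.arctan(.0368);ey=np.array([np.sin(a),np.cos(a)]);ex=np.array([np.cos(a),-np.sin(a)])
R,t=RT(f);K=f['camera_matrix']
X,Y=np.meshgrid(np.arange(-50,50.1,.5),np.arange(-20,290,.5))
W=np.c_[o+ (X.ravel()[:,None]*ex+Y.ravel()[:,None]*ey)*1e-3, np.full(X.size,.022)]@R.T+t
s=W[:,:2]/W[:,2:];s*=1+f['k1']*(s**2).sum(1,keepdims=True)
u=(s*[K[0,0],K[1,1]]+[K[0,2],K[1,2]]).reshape(*X.shape,2).astype(np.float32)
img=cv2.cvtColor(cv2.remap(f['img'],u,None,cv2.INTER_CUBIC),cv2.COLOR_RGB2BGR)
img=np.transpose(img,(1,0,2))
cv2.imwrite('pics/row.png',cv2.convertScaleAbs(img,alpha=1.5))
tops(f,(100,110,500,310))
print(robot.observe()['tcp_pos'])
E
python3 chk.py
```

```text
brown knob [nan nan nan] 0 disc z 0.06439980854915062 tilt [0.00109051 0.00041195]
teal knob [0.43505579 0.36737729 0.08867052] 59 disc z 0.06538972636602285 tilt [ 0.00465432 -0.00089857]
[131. 122.] 1130 mean [781.  496.7   8.9] rect [7.726e+02 4.901e+02 8.850e+01 1.854e+02 7.000e-01]
[251. 120.] 517 mean [788.4 162.7  34.9] rect [792.1 161.4  62.6  64.3  17.3]
[367. 124.] 280 mean [ 779.7 -164.6   24.4] rect [ 784.2 -163.7   70.4   87.2    1.3]
[441. 145.] 821 mean [ 724.7 -368.5   17.9] rect [ 713.7 -383.4  199.2   43.1   52.4]
[181. 138.] 439 mean [731.7 349.4  69.9] rect [731.9 349.1  50.4  46.6  88.4]
[314. 168.] 4413 mean [656.3  34.6   9.9] rect [656.2  -8.  398.5 105.4  88.6]
[117. 223.] 1393 mean [496.5 505.3  35.3] rect [505.4 511.2 137.6 101.    0.9]
[413. 264.] 6060 mean [ 448.1 -189.9  569.1] rect [ 428.7 -182.2   80.5   77.4   54.3]
[171. 247.] 979 mean [436.1 366.5  65.3] rect [436.2 367.2  87.6  87.1  89.7]
[ 0.46310205 -0.21244975  0.22648457]chk.py:7: RuntimeWarning: Mean of empty slice.
  print(n,'knob',P[k].mean(0),k.sum(),'disc z',np.median(P[d][:,2]),'tilt',np.linalg.lstsq(A,P[d][:,2],rcond=None)[0][:2])
  ret = um.true_divide(
```

View pics/row.png

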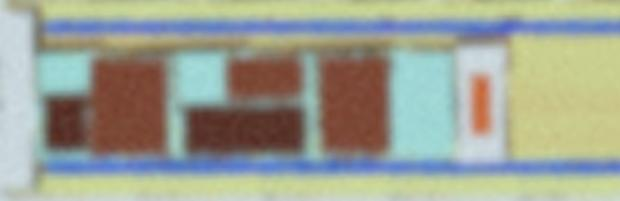

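The rectified row, at 0.5 mm per pixel, shows the chips centred at about row 103 against a lane centre of 100. The gaps are closed, and the bar's end at column 508 is about 234 mm from the stop, as expected. I'll move the arm clear to check the brown lid.

{"api": "carry_out", "payload": {"targets": [[[0,0,0],[0,0.06,0.03],1],[[0,0,0],[0,0.12,0.06],1],[[0,0,0],[0,0.18,0.06],1],[[0,0,0],[0,0.24,0.06],1],[[0,0,0],[0,0.24,0.06],1],[[0,0,0],[0,0.24,0.06],1],[[0,0,0],[0,0.24,0.06],1],[[0,0,0],[0,0.24,0.06],1]]}}

```text
time_s: 31.2
tcp_pos: [0.4628, 0.0238, 0.2864]
eef_rot: [180.0, 0.0, 58.2]
force: [-0.8, -0.4, 0.4]
grip_width: 1.001
grip_force: 0.0
```

```bash
python3 chk.py
```

```text
brown knob [ 0.44434026 -0.36484153  0.08823277] 63 disc z 0.06465964589644645 tilt [0.00021503 0.00454958]
teal knob [0.43551781 0.36740822 0.08813654] 60 disc z 0.06536109347572207 tilt [ 0.0027361  -0.00147132]
[131. 122.] 1177 mean [781.4 496.7   8.7] rect [773.  490.   87.9 185.8   0.8]
[251. 120.] 516 mean [788.3 162.   34.8] rect [793.1 161.7  65.9  64.6  18.9]
[367. 124.] 277 mean [ 780.7 -163.8   24.3] rect [ 784.5 -164.    70.3   87.5    1.5]
[441. 145.] 821 mean [ 724.4 -368.8   18. ] rect [ 712.8 -383.1  199.2   43.3   51.7]
[181. 138.] 441 mean [732.3 348.6  69.8] rect [732.2 349.5  50.9  46.4  89.8]
[315. 168.] 4343 mean [656.6  35.9  10.3] rect [656.9  -8.7 397.1 101.1  87.8]
[117. 223.] 1386 mean [497.2 505.2  35.1] rect [509.5 512.6 143.2 101.5   2.5]
[293. 262.] 4953 mean [438.4  26.1 624.9] rect [421.4  28.1  78.4  79.1  84.6]
[171. 247.] 987 mean [436.8 366.5  65.3] rect [436.3 367.4  87.6  87.4  88.9]
[444. 246.] 968 mean [ 444.1 -364.    64.5] rect [ 4.438e+02 -3.636e+02  8.500e+01  8.880e+01  4.000e-01]
[376. 284.] 542 mean [ 335.2 -189.    14.1] rect [ 335.3 -188.9   55.9   72.1   70. ]
[0.4627349  0.02417712 0.28633783]
```

Both lids are seated level: disc tops are at 65 mm, tilt is under 0.005 rad, and each is within about 2 mm of its pot centre. The bystanders and the purple chip haven't moved, so I'm handing in.

```bash
python3 -c "from plant import robot; print(robot.job_done())"
```

```text
the job is handed in; nothing more can be done
None
```

The job is handed in at about 31 s on the robot's clock: the three chips and end bar sit flush against the stop and both lids are level on their matching pots by my last camera check; the hand-in call returned no verdict.

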